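# Rub down the tape on a carton

## Robot

A 7-joint arm with a two-finger parallel gripper is mounted at the origin on the work surface. World frame = base frame: x ahead of the robot, y to its left, z up, the work surface at z = 0. Lengths are in mm, angles in rad, forces in N, time in s.
With the tool pointing down it reaches from about 400 to 875 mm from the base axis. Payload 4.4 kg.
Tool frame: the origin (TCP) lies between the finger pads, 19 mm behind the fingertips; this is the grasp point; z points along the fingers, y is the line along which they close (so a half turn about z gives the same grasp; the last joint's range is limited). The gripper opens to 85 mm and grips with 20 to 120 N. Pads are 22 mm wide; open, the fingers measure 114 mm over their backs; the gripper's body (76 mm by 85 mm) begins 54 mm behind the grasp point. The pads swing forward as they close: fully open they stand 13 mm farther back than shut.
Start: joints at [1.236, 0.628, 0.038, 1.517, -0.027, 0.996, -0.02], TCP at [172.65, -626.665, 250.013] pointing down, gripper open.
Joint ranges: [-3.06, 3.06], [-0.37, 2.12], [-1.25, 1.32], [0.18, 2.47], [-1.1, 4.24], [0.23, 1.98], [-2.94, 2.94]. Speed limits (rad/s): [2.57, 2.57, 3.14, 3.14, 3.14, 3.14, 3.14].

## Interface

Orientations are given as [roll, pitch, yaw] about the fixed x, y, z axes, in that order (R = Rz(yaw) Ry(pitch) Rx(roll)).
In Python, from cell import read_state, get_image, camera_params, finish_job gives the robot as it stands.
- The arm moves only by the tool arm_command, never from a script. Its argument "deltas" is a list of rows, each an object of numbers: "dx", "dy", "dz": the shift along the world's x, y, z in m; "yaw": the turn about the world's z in degrees; "jaw": the opening, from 0 (shut) to 1 (fully open). A call has 1 to 20 rows; each row is the pose to reach, as a shift and turn from the pose commanded when the call began; what a row does not reach only later rows make up. A row lasts 1/10 s, in which the tool goes at most 50 mm and 8.59 degrees, less where a joint would pass 70% of its speed; a pose out of reach is approached as far as the arm can. A call with a gripper value outside its range is refused whole. The fingers move at their own pace and stop on an object; the grip force is fixed at half the most. Time passes only in rows, so rows that repeat a pose let the fingers close. It gives the time, the measured TCP pose, the force, the opening and the grip force at its end, in the units of the state.
- read_state(): the state, without advancing time (a new reading comes with each control period).
- get_image(name): name is "scene" or "top"; returns (picture, depth): 480x640x3 uint8, red, green, blue; 480x640 float32, mm along the optical axis (not along the pixel's ray), 0 where there is no reading.
- camera_params(name): a dict with "camera_matrix" (3x3 intrinsics, pixels), "extrinsics" (4x4, takes a point from camera to world coordinates). Camera axes: x right, y down, z forward; pixel columns grow to the right and rows downward; lengths in mm; the calibration is good to about 2 mm. A picture is of the moment at which its call begins. camera_params takes no time and is no camera call.
- finish_job(): hands the job in; it is judged then, once.
The state is a dict: "clock": time; "qpos": joint angles; "qd": joint speeds; "tau": joint torques, N m; "eef_pos": TCP position; "tool_rot": TCP orientation; "force": force on the tool from outside, world axes, zero at the start; "torque": the same for the moment, N m; "width": finger opening in mm; "gripper_force": force on a finger pad.
Only numpy, scipy, OpenCV 4.12 (cv2) and the standard library are available. Lean on these libraries where they do the work, as an engineer would, in place of code of your own. Each camera call takes 0.05 s, during which the arm holds its last target. There are 200 camera calls.

## Task

Rub down the packing tape on the carton's top so that it sticks: put the fingertips on the end of the tape beside which the tape roll stands and run them slowly along its middle to the other end, pressing lightly all the way. Finish there, still pressing lightly on the far end of the tape while the glue takes. Never press hard, do not pick anything up, and leave the roll, the box of screws and everything else where they are.

Things in the scene. Friction and masses are not known exactly. Their poses are not given: they have to be found in the camera images.
- carton: (all sizes here in mm) cardboard carton fixed to the white table, 260 long (its x) x 240 wide (its y), flaps at height 110, standing at any yaw. Origin: centre of its underside, z up. The tape runs along its x axis, straight over the middle of the top; the tape roll stands beside the tape's -x end
- tape_start (a point): on the upper face of the unpressed tape, on its middle line, 20 from the end where the roll stands (carton frame x -110, y 0, height 112). The tape is 50 wide and 260 long, beige, paler than the cardboard
- tape_end (a point): the same at the other end, 20 from the end of the tape, where to finish (carton frame x +110, y 0, height 112)
- tape (a joint): how far the tape is pressed down (m): 0 untouched, at most 0.008. It sinks level as a whole between the two rigid flaps, 2 mm below its rest height, and springs back: about 1 N to start it, then 1 N per mm, a hard stop at 8 mm (about 9 N). It is a stiff strip, friction like cardboard
- tape_roll: the roll of beige packing tape standing on its flat side on the carton's top, beside the START end of the tape: outside diameter 74, height 48, origin centre of its underside; leave it alone
- screw_box: small white and blue box of screws, 60 x 42 x 26, on the carton's top beside the other (far) end of the tape; leave it alone
- cleaner: white bottle with red cap, diameter 60, 170 high, on the table beside the carton; leave alone
- wax_tin: squat jar with steel lid and paper label on a green body, diameter 72, 60 high, on the table; leave alone
- screwdriver: screwdriver lying on the table; leave alone
- mug: blue mug, diameter 80, 90 high, on the table; leave alone
- stain_can: steel can, diameter 80, 110 high, on the table; leave alone

How it is judged (in metres and radians):
On the way, in this order (a step that is already met when the one before it is completed fails the run):
1. the fingertips press lightly on the tape's start, the 40 mm at the end where the roll stands (value of joint tape above 0.0004 m and contact force between the fingers and carton above 0.3 N and x of the grasp point in the frame of carton between -0.14 and -0.088 m and y of the grasp point in the frame of carton between -0.022 and 0.022 m), for 0.05 s.
2. the fingertips press lightly on the next 22 mm of the tape (1 of 8) (value of joint tape above 0.0004 m and contact force between the fingers and carton above 0.3 N and x of the grasp point in the frame of carton between -0.088 and -0.066 m and y of the grasp point in the frame of carton between -0.022 and 0.022 m), for 0.05 s.
3. the fingertips press lightly on the next 22 mm of the tape (2 of 8) (value of joint tape above 0.0004 m and contact force between the fingers and carton above 0.3 N and x of the grasp point in the frame of carton between -0.066 and -0.044 m and y of the grasp point in the frame of carton between -0.022 and 0.022 m), for 0.05 s.
4. the fingertips press lightly on the next 22 mm of the tape (3 of 8) (value of joint tape above 0.0004 m and contact force between the fingers and carton above 0.3 N and x of the grasp point in the frame of carton between -0.044 and -0.022 m and y of the grasp point in the frame of carton between -0.022 and 0.022 m), for 0.05 s.
5. the fingertips press lightly on the next 22 mm of the tape (4 of 8) (value of joint tape above 0.0004 m and contact force between the fingers and carton above 0.3 N and x of the grasp point in the frame of carton between -0.022 and 0 m and y of the grasp point in the frame of carton between -0.022 and 0.022 m), for 0.05 s.
6. the fingertips press lightly on the next 22 mm of the tape (5 of 8) (value of joint tape above 0.0004 m and contact force between the fingers and carton above 0.3 N and x of the grasp point in the frame of carton between 0 and 0.022 m and y of the grasp point in the frame of carton between -0.022 and 0.022 m), for 0.05 s.
7. the fingertips press lightly on the next 22 mm of the tape (6 of 8) (value of joint tape above 0.0004 m and contact force between the fingers and carton above 0.3 N and x of the grasp point in the frame of carton between 0.022 and 0.044 m and y of the grasp point in the frame of carton between -0.022 and 0.022 m), for 0.05 s.
8. the fingertips press lightly on the next 22 mm of the tape (7 of 8) (value of joint tape above 0.0004 m and contact force between the fingers and carton above 0.3 N and x of the grasp point in the frame of carton between 0.044 and 0.066 m and y of the grasp point in the frame of carton between -0.022 and 0.022 m), for 0.05 s.
9. the fingertips press lightly on the next 22 mm of the tape (8 of 8) (value of joint tape above 0.0004 m and contact force between the fingers and carton above 0.3 N and x of the grasp point in the frame of carton between 0.066 and 0.088 m and y of the grasp point in the frame of carton between -0.022 and 0.022 m), for 0.05 s.
10. the fingertips have come to the tape's far 40 mm, still pressing (value of joint tape above 0.0004 m and contact force between the fingers and carton above 0.3 N and x of the grasp point in the frame of carton between 0.088 and 0.14 m and y of the grasp point in the frame of carton between -0.022 and 0.022 m), for 0.05 s.
At the end, for the whole second after the job is handed in: the fingertips press on the far 45 mm of the tape (TCP within 22 mm of its middle line, at least 85 mm past the carton's centre), the tape pressed at least 0.4 mm, force 0.3 to 14 N; no other thing moved by 15 mm (value of joint tape above 0.0004 m and contact force between the fingers and carton between 0.3 and 14 N and x of the grasp point in the frame of carton between 0.085 and 0.14 m and y of the grasp point in the frame of carton between -0.022 and 0.022 m and distance of each of tape_roll, screw_box, cleaner, wax_tin, screwdriver, mug, stain_can from where it was at the start of the episode below 0.015 m); the arm keeps its last pose, push and grip.
It fails at once if the arm or fingers press the carton or tape with more than 20 N (contact force between the arm and carton above 20 N).
It fails at once if the fingers press the carton or tape with more than 20 N (contact force between the fingers and carton above 20 N).
It fails at once if a thing that should be left alone is moved, carried or lifted by more than 15 mm (distance of any of tape_roll, screw_box, cleaner, wax_tin, screwdriver, mug, stain_can from where it was at the start of the episode above 0.015 m).
It also fails if it takes over 42 s, if anything falls off the work surface, if the arm or the gripper's body presses on something with over 40 N, if the wrist force passes 120 N, or if a joint passes its speed limit or range.

## Working session

There is one attempt and no reset: what is moved stays moved. The work goes in short steps, Python scripts to look and compute and a tool call to move; the robot and the scene stay as the last step left them, time stands still between calls to the robot, and variables do not carry over. Pictures are saved under pics/ and viewed, at most 10 in all, crops included, and the job is handed in when it is done.

Besides the shell and the picture viewer there is one more tool, called in YAML: its name, and indented under it one key for each argument. arm_command: Moves the arm, as the interface text tells. Its arguments: {"type":"object","properties":{"deltas":{"type":"array"}},"required":["deltas"]}

```bash
mkdir -p pics; python3 - <<'E'
from cell import *
import cv2,numpy as np
for n in("scene","top"):
    im,d=get_image(n); cv2.imwrite(f"pics/{n}0.png",im[:,:,::-1]); np.savez(f"{n}0.npz",im=im,d=d)
    p=camera_params(n); print(n,np.round(p["camera_matrix"],1).tolist(),np.round(p["extrinsics"],3).tolist())
s=read_state();print(s)
E
```

```text
scene [[612.4, 0.0, 314.5], [0.0, 612.4, 236.4], [0.0, 0.0, 1.0]] [[0.907, 0.337, -0.254, 923.297], [0.422, -0.747, 0.513, -805.989], [-0.016, -0.572, -0.82, 1388.611], [0.0, 0.0, 0.0, 1.0]]
top [[617.7, 0.0, 323.2], [0.0, 617.7, 249.7], [0.0, 0.0, 1.0]] [[0.018, -0.987, 0.161, 284.484], [-1.0, -0.021, -0.018, 4.115], [0.021, -0.16, -0.987, 1557.069], [0.0, 0.0, 0.0, 1.0]]
{'clock': 0.1, 'qpos': array([ 1.23621214,  0.62927074,  0.03842644,  1.518261  , -0.02698136,
        0.99629423, -0.01998906]), 'qd': array([-1.28025195e-03,  8.80644780e-05,  1.66921081e-03, -2.47896882e-03,
       -3.63038914e-04, -1.38779714e-03,  2.44886709e-04]), 'tau': array([ 2.34244879e-03, -5.64543879e+01,  1.23027530e+00, -1.93978268e+01,
        1.12834692e-02,  5.48562952e-03,  3.19220089e-05]), 'eef_pos': array([ 172.50947534, -626.14623943,  249.17183975]), 'tool_rot': array([-3.13987697e+00,  2.28960746e-05,  2.68820258e-01]), 'force': array([-0.01161623,  0.07606228,  0.21642774]), 'torque': array([0.01243314, 0.02121674, 0.00206039]), 'gripper_force': 0.0, 'width': 85.4591946802334}
```

View pics/top0.png

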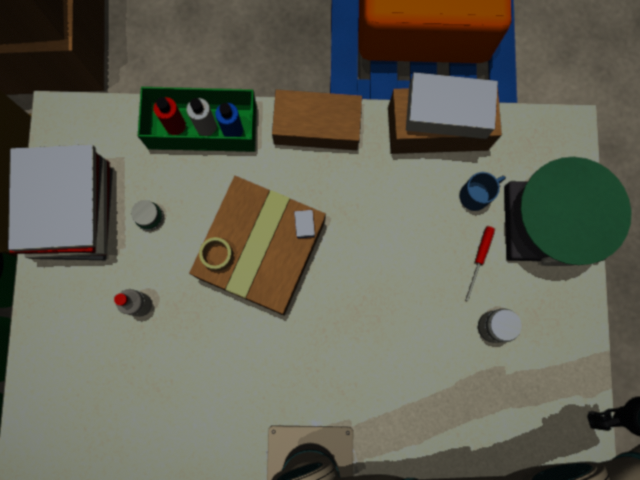

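View pics/scene0.png

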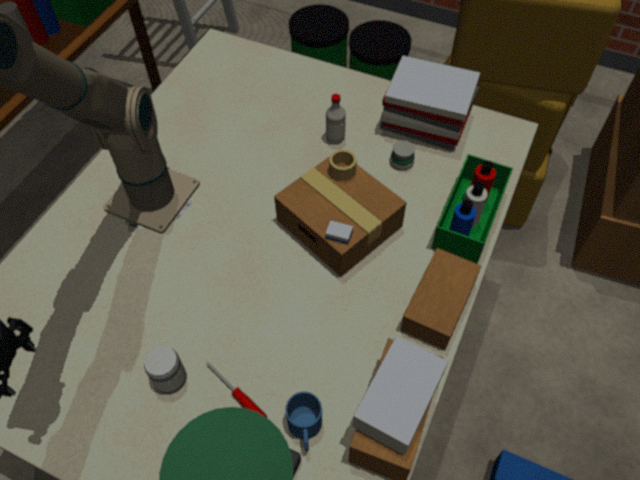

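The top view shows the carton around (258,245). Its tape runs from the start near (238,295), with the roll at (215,253), to the far end near (278,192), with the screw box at (305,223).

```bash
cat > h.py <<'E'
import numpy as np,cv2
from cell import *
def cast(n,uv,z):
    p=camera_params(n);K=np.array(p["camera_matrix"]);E=np.array(p["extrinsics"])
    uv=np.asarray(uv,float).reshape(-1,2)
    r=(np.linalg.inv(K)@np.c_[uv,np.ones(len(uv))].T).T@E[:3,:3].T
    return E[:3,3]+r*((z-E[2,3])/r[:,2])[:,None]
E
python3 - <<'E'
from h import *
for n,box,seed in(("top",(180,170,335,320),(255,250)),("scene",(265,140,415,280),(335,197))):
    im=np.load(n+"0.npz")["im"]; hsv=cv2.cvtColor(im,cv2.COLOR_RGB2HSV)
    print(n,im[seed[1],seed[0]],hsv[seed[1],seed[0]])
    h0=hsv[seed[1],seed[0]].astype(int)
    m=(abs(hsv[...,0].astype(int)-h0[0])<7)&(hsv[...,1]>60)&(hsv[...,2]>h0[2]-45)
    M=np.zeros(m.shape,np.uint8);x0,y0,x1,y1=box;M[y0:y1,x0:x1]=m[y0:y1,x0:x1]
    k,l,st,c=cv2.connectedComponentsWithStats(M)
    for i in range(1,k):
        if st[i,4]<150: continue
        ys,xs=np.nonzero(l==i); P=cast(n,np.c_[xs,ys],112)[:,:2].astype(np.float32)
        r=cv2.minAreaRect(P); print(st[i],np.round(r[0],1),np.round(r[1],1),round(r[2],1),np.round(cv2.boxPoints(r)).tolist(),"mean",P.mean(0))
    v=im[y0:y1,x0:x1].copy();v[M[y0:y1,x0:x1]>0]=(255,0,255)
    cv2.imwrite(f"pics/m_{n}.png",cv2.resize(v,None,fx=3,fy=3)[:,:,::-1])
# roll / height check with top depth
d=np.load("top0.npz")["d"]; E=np.array(camera_params("top")["extrinsics"]);K=np.array(camera_params("top")["camera_matrix"])
for u,v in((255,250),(238,290),(276,200),(290,275),(215,239),(305,223)):
    z=d[v,u];c=np.linalg.inv(K)@[u,v,1]*z; print((u,v),np.round(E[:3,:3]@c+E[:3,3]))
E
```

```text
top [140 144  92] [ 32  92 144]
[ 226  190   64  107 2305] [533.6 133.5] [ 50.1 261.3] 68.0 [[403.0, 159.0], [645.0, 61.0], [664.0, 108.0], [422.0, 206.0]] mean [531.8782  134.22911]
[199 238  32  31 239] [506.4 234.3] [71.7 73.1] 1.2 [[470.0, 270.0], [471.0, 197.0], [543.0, 199.0], [541.0, 272.0]] mean [507.57596 234.51172]
scene [143 130  80] [ 24 112 143]
[329 149  28  21 202] [488.5 264.6] [75.3 74.6] 24.1 [[439.0, 283.0], [469.0, 215.0], [538.0, 246.0], [508.0, 314.0]] mean [488.01938 263.76358]
[ 300  166   82   67 1584] [537.1 134.1] [ 57.8 262.5] 67.7 [[405.0, 157.0], [648.0, 58.0], [669.0, 111.0], [427.0, 211.0]] mean [541.06854 132.08076]
(255, 250) [516. 139. 110.]
(238, 290) [420. 176. 110.]
(276, 200) [637.  93. 116.]
(290, 275) [457.  55. 115.]
(215, 239) [532. 227. 159.]
(305, 223) [579.  22. 132.]
```

View pics/m_top.png

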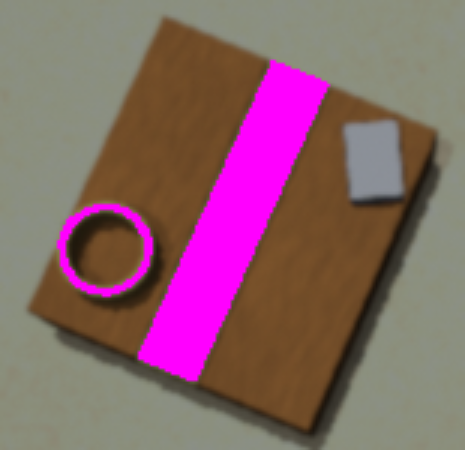

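The magenta mask covers the tape cleanly. Both views agree: centre ≈ (534.5,133.5), direction −22°, so start ≈ (432.5,174.7) and end ≈ (636.5,92.3). I'll travel high, close the jaw and turn the tool to line up with the tape.

arm_command:
  deltas:
    - {"dx":0.03,"dy":0.02,"yaw":4,"jaw":0}
    - {"dx":0.06,"dy":0.05,"yaw":8,"jaw":0}
    - {"dx":0.09,"dy":0.08,"yaw":12,"jaw":0}
    - {"dx":0.12,"dy":0.11,"yaw":16,"jaw":0}
    - {"dx":0.15,"dy":0.14,"yaw":20,"jaw":0}
    - {"dx":0.18,"dy":0.17,"yaw":24,"jaw":0}
    - {"dx":0.21,"dy":0.2,"yaw":28,"jaw":0}
    - {"dx":0.24,"dy":0.23,"yaw":32,"jaw":0}
    - {"dx":0.27,"dy":0.26,"yaw":36,"jaw":0}
    - {"dx":0.29,"dy":0.29,"yaw":40,"jaw":0}
    - {"dx":0.3,"dy":0.32,"yaw":44,"jaw":0}
    - {"dx":0.31,"dy":0.35,"yaw":48,"jaw":0}
    - {"dx":0.31,"dy":0.38,"yaw":52,"jaw":0}
    - {"dx":0.31,"dy":0.41,"yaw":52.5,"jaw":0}
    - {"dx":0.31,"dy":0.44,"yaw":52.5,"jaw":0}
    - {"dx":0.31,"dy":0.47,"yaw":52.5,"jaw":0}
    - {"dx":0.31,"dy":0.5,"yaw":52.5,"jaw":0}
    - {"dx":0.3,"dy":0.53,"yaw":52.5,"jaw":0}
    - {"dx":0.29,"dy":0.56,"yaw":52.5,"jaw":0}
    - {"dx":0.28,"dy":0.58,"yaw":52.5,"jaw":0}

```text
invalid input at $.deltas[0]: expected keys dx, dy, dz, yaw, jaw
```

arm_command:
  deltas:
    - {"dx":0.03,"dy":0.02,"dz":0,"yaw":4,"jaw":0}
    - {"dx":0.06,"dy":0.05,"dz":0,"yaw":8,"jaw":0}
    - {"dx":0.09,"dy":0.08,"dz":0,"yaw":12,"jaw":0}
    - {"dx":0.12,"dy":0.11,"dz":0,"yaw":16,"jaw":0}
    - {"dx":0.15,"dy":0.14,"dz":0,"yaw":20,"jaw":0}
    - {"dx":0.18,"dy":0.17,"dz":0,"yaw":24,"jaw":0}
    - {"dx":0.21,"dy":0.2,"dz":0,"yaw":28,"jaw":0}
    - {"dx":0.24,"dy":0.23,"dz":0,"yaw":32,"jaw":0}
    - {"dx":0.27,"dy":0.26,"dz":0,"yaw":36,"jaw":0}
    - {"dx":0.29,"dy":0.29,"dz":0,"yaw":40,"jaw":0}
    - {"dx":0.3,"dy":0.32,"dz":0,"yaw":44,"jaw":0}
    - {"dx":0.31,"dy":0.35,"dz":0,"yaw":48,"jaw":0}
    - {"dx":0.31,"dy":0.38,"dz":0,"yaw":52,"jaw":0}
    - {"dx":0.31,"dy":0.41,"dz":0,"yaw":52.5,"jaw":0}
    - {"dx":0.31,"dy":0.44,"dz":0,"yaw":52.5,"jaw":0}
    - {"dx":0.31,"dy":0.47,"dz":0,"yaw":52.5,"jaw":0}
    - {"dx":0.31,"dy":0.5,"dz":0,"yaw":52.5,"jaw":0}
    - {"dx":0.3,"dy":0.53,"dz":0,"yaw":52.5,"jaw":0}
    - {"dx":0.29,"dy":0.56,"dz":0,"yaw":52.5,"jaw":0}
    - {"dx":0.28,"dy":0.58,"dz":0,"yaw":52.5,"jaw":0}

```text
clock: 2.1
eef_pos: [451.9, -44.4, 249.8]
tool_rot: [-3.141, -0.001, 1.187]
force: [0.8, 0.2, -0.1]
width: 0.2
gripper_force: 0.0
```

arm_command:
  deltas:
    - {"dx":0,"dy":0.04,"dz":0,"yaw":0,"jaw":0}
    - {"dx":-0.01,"dy":0.08,"dz":0,"yaw":0,"jaw":0}
    - {"dx":-0.01,"dy":0.12,"dz":0,"yaw":0,"jaw":0}
    - {"dx":-0.02,"dy":0.16,"dz":0,"yaw":0,"jaw":0}
    - {"dx":-0.02,"dy":0.2,"dz":0,"yaw":0,"jaw":0}
    - {"dx":-0.02,"dy":0.22,"dz":-0.01,"yaw":0,"jaw":0}
    - {"dx":-0.02,"dy":0.221,"dz":-0.03,"yaw":0,"jaw":0}
    - {"dx":-0.02,"dy":0.221,"dz":-0.05,"yaw":0,"jaw":0}
    - {"dx":-0.02,"dy":0.221,"dz":-0.07,"yaw":0,"jaw":0}
    - {"dx":-0.02,"dy":0.221,"dz":-0.09,"yaw":0,"jaw":0}
    - {"dx":-0.02,"dy":0.221,"dz":-0.1,"yaw":0,"jaw":0}
    - {"dx":-0.02,"dy":0.221,"dz":-0.1,"yaw":0,"jaw":0}
    - {"dx":-0.02,"dy":0.221,"dz":-0.1,"yaw":0,"jaw":0}

```text
clock: 3.4
eef_pos: [432.9, 174.5, 150.3]
tool_rot: [3.141, -0.0, 1.185]
force: [-0.2, -0.2, 0.7]
width: 0.1
gripper_force: 0.0
```

```bash
python3 - <<'E'
from h import *
a,_=get_image("scene");b,_=get_image("top")
v=np.hstack([cv2.resize(a[100:290,260:420],None,fx=2.4,fy=2.4),cv2.resize(b[140:330,180:340],None,fx=2.4,fy=2.4)])
cv2.imwrite("pics/over.png",v[:,:,::-1]);s=read_state();print(s["clock"],s["eef_pos"],s["tool_rot"],s["force"])
E
```

```text
3.5 [433.24832656 174.60412874 150.82588309] [ 3.14040100e+00 -1.24908478e-03  1.18497637e+00] [-6.39282289e-01  7.38079596e-01  1.06359624e-04]
```

View pics/over.png

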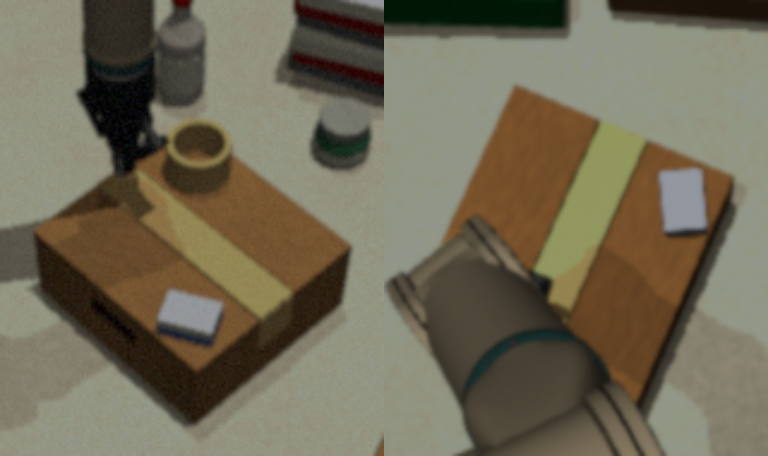

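The fingertips hang over the start of the tape, at (125,170) in the left crop, and clear the roll. Now I'll descend gently.

arm_command:
  deltas:
    - {"dx":0,"dy":0,"dz":-0.005,"yaw":0,"jaw":0}
    - {"dx":0,"dy":0,"dz":-0.01,"yaw":0,"jaw":0}
    - {"dx":0,"dy":0,"dz":-0.014,"yaw":0,"jaw":0}
    - {"dx":0,"dy":0,"dz":-0.017,"yaw":0,"jaw":0}
    - {"dx":0,"dy":0,"dz":-0.018,"yaw":0,"jaw":0}
    - {"dx":0,"dy":0,"dz":-0.019,"yaw":0,"jaw":0}
    - {"dx":0,"dy":0,"dz":-0.02,"yaw":0,"jaw":0}
    - {"dx":0,"dy":0,"dz":-0.02,"yaw":0,"jaw":0}

```text
clock: 4.3
eef_pos: [432.6, 174.4, 130.0]
tool_rot: [-3.142, -0.0, 1.185]
force: [-0.6, -0.7, 0.8]
width: 0.1
gripper_force: 0.6
```

arm_command:
  deltas:
    - {"dx":0,"dy":0,"dz":-0.001,"yaw":0,"jaw":0}
    - {"dx":0,"dy":0,"dz":-0.002,"yaw":0,"jaw":0}
    - {"dx":0,"dy":0,"dz":-0.002,"yaw":0,"jaw":0}

```text
clock: 4.6
eef_pos: [432.6, 174.4, 128.1]
tool_rot: [3.142, -0.0, 1.185]
force: [-0.3, -0.2, 3.3]
width: -0.1
gripper_force: 1.6
```

```bash
python3 -c "
from cell import *
s=read_state();print(s['eef_pos'],s['force'])"
```

```text
[432.63102188 174.35043332 128.06420931] [-0.25258641 -0.17498469  3.32705645]
```

arm_command:
  deltas:
    - {"dx":0,"dy":0,"dz":-0.001,"yaw":0,"jaw":0}
    - {"dx":0,"dy":0,"dz":-0.001,"yaw":0,"jaw":0}
    - {"dx":0.003,"dy":-0.001,"dz":-0.001,"yaw":0,"jaw":0}
    - {"dx":0.007,"dy":-0.003,"dz":-0.001,"yaw":0,"jaw":0}
    - {"dx":0.011,"dy":-0.0045,"dz":-0.001,"yaw":0,"jaw":0}
    - {"dx":0.015,"dy":-0.006,"dz":-0.001,"yaw":0,"jaw":0}
    - {"dx":0.02,"dy":-0.008,"dz":-0.001,"yaw":0,"jaw":0}
    - {"dx":0.025,"dy":-0.01,"dz":-0.001,"yaw":0,"jaw":0}
    - {"dx":0.03,"dy":-0.012,"dz":-0.001,"yaw":0,"jaw":0}

```text
clock: 5.5
eef_pos: [463.1, 162.1, 127.0]
tool_rot: [3.142, -0.0, 1.185]
force: [-3.1, 1.0, 4.4]
width: 0.4
gripper_force: 2.1
```

arm_command:
  deltas:
    - {"dx":0.005,"dy":-0.002,"dz":0,"yaw":0,"jaw":0}
    - {"dx":0.01,"dy":-0.004,"dz":0,"yaw":0,"jaw":0}
    - {"dx":0.015,"dy":-0.006,"dz":0,"yaw":0,"jaw":0}
    - {"dx":0.02,"dy":-0.008,"dz":0,"yaw":0,"jaw":0}
    - {"dx":0.025,"dy":-0.01,"dz":0,"yaw":0,"jaw":0}
    - {"dx":0.03,"dy":-0.012,"dz":0,"yaw":0,"jaw":0}
    - {"dx":0.035,"dy":-0.014,"dz":0,"yaw":0,"jaw":0}
    - {"dx":0.04,"dy":-0.016,"dz":0,"yaw":0,"jaw":0}
    - {"dx":0.045,"dy":-0.018,"dz":0,"yaw":0,"jaw":0}
    - {"dx":0.05,"dy":-0.02,"dz":0,"yaw":0,"jaw":0}
    - {"dx":0.055,"dy":-0.022,"dz":0,"yaw":0,"jaw":0}
    - {"dx":0.06,"dy":-0.024,"dz":0,"yaw":0,"jaw":0}

```text
clock: 6.7
eef_pos: [523.0, 138.2, 127.0]
tool_rot: [-3.142, 0.0, 1.185]
force: [-2.5, 1.1, 4.5]
width: -0.0
gripper_force: 2.2
```

Steady at 4.5 N and on the middle line, so I'll continue.

arm_command:
  deltas:
    - {"dx":0.005,"dy":-0.002,"dz":0,"yaw":0,"jaw":0}
    - {"dx":0.01,"dy":-0.004,"dz":0,"yaw":0,"jaw":0}
    - {"dx":0.015,"dy":-0.006,"dz":0,"yaw":0,"jaw":0}
    - {"dx":0.02,"dy":-0.008,"dz":0,"yaw":0,"jaw":0}
    - {"dx":0.025,"dy":-0.01,"dz":0,"yaw":0,"jaw":0}
    - {"dx":0.03,"dy":-0.012,"dz":0,"yaw":0,"jaw":0}
    - {"dx":0.035,"dy":-0.014,"dz":0,"yaw":0,"jaw":0}
    - {"dx":0.04,"dy":-0.016,"dz":0,"yaw":0,"jaw":0}
    - {"dx":0.045,"dy":-0.018,"dz":0,"yaw":0,"jaw":0}
    - {"dx":0.05,"dy":-0.02,"dz":0,"yaw":0,"jaw":0}
    - {"dx":0.055,"dy":-0.022,"dz":0,"yaw":0,"jaw":0}
    - {"dx":0.06,"dy":-0.024,"dz":0,"yaw":0,"jaw":0}

```text
clock: 7.9
eef_pos: [583.0, 114.2, 127.0]
tool_rot: [-3.142, -0.0, 1.185]
force: [-2.6, 1.1, 5.1]
width: 0.2
gripper_force: 2.2
```

arm_command:
  deltas:
    - {"dx":0.005,"dy":-0.002,"dz":0,"yaw":0,"jaw":0}
    - {"dx":0.01,"dy":-0.004,"dz":0,"yaw":0,"jaw":0}
    - {"dx":0.015,"dy":-0.006,"dz":0,"yaw":0,"jaw":0}
    - {"dx":0.02,"dy":-0.008,"dz":0,"yaw":0,"jaw":0}
    - {"dx":0.025,"dy":-0.01,"dz":0,"yaw":0,"jaw":0}
    - {"dx":0.03,"dy":-0.012,"dz":0,"yaw":0,"jaw":0}
    - {"dx":0.035,"dy":-0.014,"dz":0,"yaw":0,"jaw":0}
    - {"dx":0.04,"dy":-0.016,"dz":0,"yaw":0,"jaw":0}
    - {"dx":0.045,"dy":-0.018,"dz":0,"yaw":0,"jaw":0}
    - {"dx":0.05,"dy":-0.02,"dz":0,"yaw":0,"jaw":0}
    - {"dx":0.053,"dy":-0.021,"dz":0,"yaw":0,"jaw":0}
    - {"dx":0.053,"dy":-0.021,"dz":0,"yaw":0,"jaw":0}
    - {"dx":0.053,"dy":-0.021,"dz":0,"yaw":0,"jaw":0}
    - {"dx":0.053,"dy":-0.021,"dz":0,"yaw":0,"jaw":0}

```text
clock: 9.3
eef_pos: [636.5, 92.8, 127.3]
tool_rot: [3.14, -0.0, 1.185]
force: [-0.2, -0.7, 3.8]
width: -0.1
gripper_force: 2.0
```

```bash
python3 - <<'E'
from h import *
a,_=get_image("scene");b,_=get_image("top")
v=np.hstack([cv2.resize(a[100:290,260:420],None,fx=2.4,fy=2.4),cv2.resize(b[140:330,180:340],None,fx=2.4,fy=2.4)])
cv2.imwrite("pics/end.png",v[:,:,::-1]);s=read_state();print(s["clock"],s["eef_pos"],s["force"])
E
```

```text
9.4 [636.5206522   92.84699826 127.33650908] [ 0.99373232 -1.24678055  4.16246549]
```

View pics/end.png

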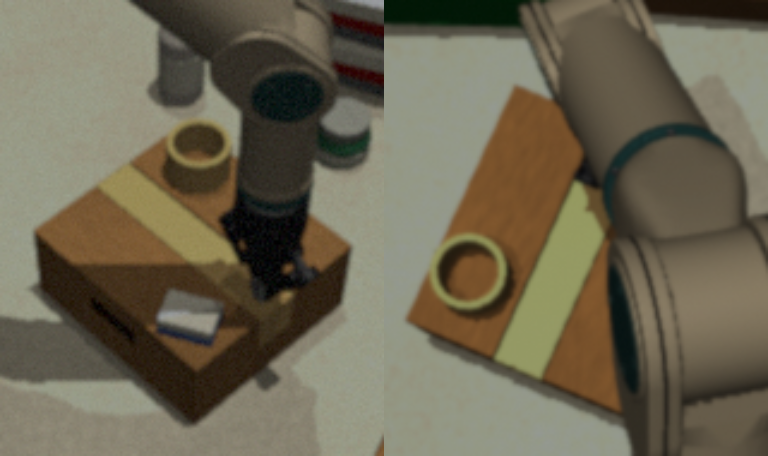

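The fingertips rest on the far end of the tape, at about (262,290) in the left crop. The roll and the screw box have not moved, and the force is about 4 N.

```bash
python3 -c "
from cell import *
print(finish_job())"
```

```text
the job is handed in; nothing more can be done
None
```

I rubbed the tape down from the roll end to the far end at about 4–5 N and handed the job in at 9.4 s with the fingertips still pressing about 4 N there; the roll and screw box look unmoved in the last picture, and no verdict was returned.

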